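# Unclamp and take apart a set casting-ring stack

## Task

The investment in the casting ring has set. Swing the clamp's yoke up and back past upright until it stays open on its stop, then take the stack apart from the top: lay the cover knob up in the middle of the rectangular parts tray, stand the steel casting ring upright, same end up, in the middle of the ribbed burnout plate, and set the rubber crucible former, cone up, in the middle of the round wash dish. Let go of everything and leave it at rest.

Things in the scene. Friction and masses are not known exactly. Their poses are not given: they have to be found in the camera images.
- yoke (a joint): Angle of the clamp's yoke in rad: 0 shut (level over the stack), 1.57 upright, 2.0 open on its stop. No latch, turns freely: its weight shuts it before upright and keeps it open beyond; 1 to 2 N at the handle lift it. A U of two flat steel arms 100 mm apart, handle bar across the free end, and a 16 mm wide cross bar with a rubber foot just above the cover's knob.
- yoke_handle (a point): Middle of the yoke's handle: a round rubber-sleeved bar, 14 mm thick, the sleeve 70 mm long, free all round between the arms. The bar lies parallel to the hinge, 144 mm from the hinge axis. The point turns with the yoke.
- clamp: Setting clamp: fixed grey bed 176 x 124 mm, top 10 mm above the bench. Origin on the bench under the stack's axis, z up. Hinge axis parallel to its y axis at x = 78, z = 116 mm, on two posts at y = +-40 mm; the shut handle is at x = -66, z = 116 mm. The yoke goes up and over towards +x; at 2.0 rad its handle is at x = 138, z = 247 mm.
- cover_centre (a point): Loose aluminium cover on top of the stack, a disc 39 mm across and 8 mm thick with a knob 18 mm across on it, 28 mm high in all, about 90 g. Point on its axis, 14 mm above its underside; the knob's full width runs from 0 to 12 mm above this point. z is its axis, up. It rests on the set investment, 5 mm down inside the casting ring's mouth.
- ring_centre (a point): Loose steel casting ring, a tube 52 mm across outside, 55 mm high, filled with off-white set investment in its upper half (5 mm below its upper rim), hollow below, about 320 g. Point at its centre, 27.5 mm above its underside; z is its axis, up. It stands on the former's rim, round the former's plug and cone, which reach 21 mm up into it.
- former_centre (a point): Loose dark rubber crucible former at the bottom of the stack: a round foot 62 mm across and 20 mm high with upright sides, and on it a plug 39 mm across and 6 mm high and a cone 15 mm high; 41 mm high in all, about 100 g. Point on its axis, half-way up the foot, 10 mm above its underside; z up. It stands on the clamp's bed, nothing round it.
- parts_tray: Place for the cover: rectangular aluminium tray 104 x 84 mm, rim 10 mm high, with a dark rubber mat whose top is 5.5 mm above the bench; fixed. Origin under its centre on the bench.
- burnout_plate: Place for the casting ring: square off-white ceramic plate 94 x 94 mm with seven ribs, tops of the ribs 11 mm above the bench; fixed. Origin under its centre on the bench.
- wash_dish: Place for the former: round shallow steel dish 128 mm across, flat floor 2 mm above the bench and 116 mm across, sloping rim 6 mm high; fixed. Origin under its centre on the bench.
Not all that is in view belongs to the job. Of the things that look like the clamp, the larger one is meant.

How it is judged:
By the outcome, as a careful person would: the job done as asked, in the order asked, and still so for the second after the job is handed in, with the robot touching nothing.
It also fails if it takes over 115 s, if anything falls off the work surface, if the arm or the gripper's body presses on something with over 40 N, if the wrist force passes 120 N, or if a joint passes its speed limit or range.

## Robot

A 7-joint arm with a two-finger parallel gripper is mounted at the origin on a cart in front of the work surface, level with it; the furniture and walls round the work are solid. World frame = base frame: x ahead of the robot, y to its left, z up, the work surface at z = 0. Lengths are in m, angles in rad, forces in N, time in s.
With the tool pointing down it reaches from about 0.4 to 0.85 m from the base axis. Payload 10.4 kg.
Tool frame: the origin (TCP) lies on the front face of the gripper's body, between the roots of the fingers; the fingertips stand 73 mm ahead of it and the grasp point (between the pads) lies 54 mm ahead of it; z points along the fingers, y is the line along which they close (so a half turn about z gives the same grasp; the last joint's range is limited). The gripper opens to 85 mm and grips with 20 to 120 N. Pads are 22 mm wide; open, the fingers measure 114 mm over their backs; the gripper's body (76 mm by 85 mm) begins 54 mm behind the grasp point. The pads swing forward as they close: fully open they stand 13 mm farther back than shut.
Start: joints at [-1.363, 0.332, -0.065, 1.46, 0.022, 1.35, -0.088], TCP at [0.143, 0.608, 0.304] pointing down, gripper open.
Joint ranges: [-2.6, 2.6], [-0.5, 2.12], [-1.47, 1.34], [0.16, 2.42], [-1.27, 4.41], [0.06, 2.06], [-2.6, 2.6]. Speed limits (rad/s): [2.22, 2.22, 2.79, 2.79, 3.14, 3.14, 3.14].

## Interface

Orientations are given as a unit quaternion [x, y, z, w].
In Python, from workcell import manip gives the robot as it stands.
- The arm moves only by the shell command python3 -m jog 'ROWS' [FORCE]. ROWS is JSON, a list of rows, each an object with "grip": the gripper command: -1 is fully open, 1 is shut, values between are in proportion; "slide": the shift along the tool's x, y, z in cm, a list of three; "yaw": the turn about the tool's z in rad. A call has 1 to 8 rows; each row shifts and turns the commanded pose from where the row before left it, along the tool's axes as they then stand; what a row does not reach is not made up. A row lasts 1/10 s, in which the tool goes at most 50 mm and 8.59 degrees, less where a joint would pass 70% of its speed; a pose out of reach is approached as far as the arm can. A call with a gripper value outside its range is refused whole. The fingers move at their own pace and stop on an object; FORCE is the grip in N (left out, the last holds). Time passes only in rows, so rows that do not move let the fingers close. It gives the time, the measured TCP pose, the force, the opening and the grip force at its end, in the units of the state.
- manip.get_obs(): the state, without advancing time (a new reading comes with each control period).
- manip.camera(name): name is "scene" or "top" or "wrist"; returns the picture (384x512x3 uint8, blue, green, red); there is no depth.
- manip.calibration(name): a dict with "vfov" (degrees; the focal length in pixels is half the picture's height over the tangent of half this angle, whatever the lens; pixels are square), "cx", "cy" (the principal point, pixels), "k1" (the pictures are not rectified: a ray, as slopes to the right and down, at radius r is drawn at 1 + k1 r^2 times it, then the intrinsics apply), "camera_from_world" (4x4, takes a point from world to camera coordinates). Camera axes: x right, y down, z forward; pixel columns grow to the right and rows downward; lengths in m; the calibration is good to about 2 mm. A picture is of the moment at which its call begins: read the wrist's pose just before it. calibration takes no time and is no camera call; for the wrist camera it gives the pose at the moment of the call.
- manip.hand_in(): hands the job in; it is judged then, once.
Trained networks look in the newest picture that a camera, given by its name, has taken for a name from the list of things; names that differ only in an ending like _2 or _b are one class to them, and where a whole thing is asked for, a point or a joint stands for the part that bears it (a point fixed in the world has none). Each returns a list of dicts, best first, with "conf" (0 to 1); they miss things now and then, are a little off and sometimes report something else, mostly with a low value. They report only what shows in the picture. A call takes as long as a camera call. They do not tell look-alikes from the thing itself.
- manip.masks_of(thing, camera): "region" (384x512 bool, what is visible of it) and "centre" ([column, row] in pixels, amid what is visible of it).
The state is a dict: "clock": time; "joint_pos": joint angles; "joint_velocities": joint speeds; "tau": joint torques, N m; "position": TCP position; "ee_rot": TCP orientation; "ft_force": force on the tool from outside, world axes, zero at the start; "torque": the same for the moment, N m; "grip_width": opening from 0.0 (shut) to 1.0 (fully open); "grasp_force": force on a finger pad.
Only numpy, scipy, OpenCV 4.12 (cv2) and the standard library are available. Lean on these libraries where they do the work, as an engineer would, in place of code of your own. Each camera call takes 0.05 s, during which the arm holds its last target. There are 200 camera calls.

## Working session

There is one attempt and no reset: what is moved stays moved. The work goes in short steps, Python scripts to look and compute and a shell command to move; the robot and the scene stay as the last step left them, time stands still between calls to the robot, and variables do not carry over. Pictures are saved under pics/ and viewed, at most 14 in all, crops included, and the job is handed in when it is done.

```bash
mkdir -p pics; cat > h.py <<'E'
import numpy as np,cv2
from workcell import manip
from scipy.spatial.transform import Rotation as R
def K(name):
    c=manip.calibration(name);f=192/np.tan(np.radians(c['vfov'])/2);return c,f
def ray(name,px,c=None):
    c,f=(c or K(name))
    d=np.array([(px[0]-c['cx'])/f,(px[1]-c['cy'])/f]);u=d.copy()
    for _ in range(20):u=d/(1+c['k1']*(u@u))
    T=np.array(c['camera_from_world']);Rt=T[:3,:3];o=-Rt.T@T[:3,3]
    v=Rt.T@np.array([u[0],u[1],1]);return o,v/np.linalg.norm(v)
def atz(name,px,z,c=None):
    o,v=ray(name,px,c);return o+v*(z-o[2])/v[2]
def proj(name,P,c=None):
    c,f=(c or K(name));T=np.array(c['camera_from_world'])
    p=(T[:3,:3]@np.atleast_2d(P).T).T+T[:3,3];u=p[:,:2]/p[:,2:]
    u=u*(1+c['k1']*(u**2).sum(1,keepdims=True));return u*f+[c['cx'],c['cy']]
def st():
    o=manip.get_obs();print('t',o['clock'],'p',np.round(o['position'],4),'R',np.round(R.from_quat(o['ee_rot']).as_matrix(),3).tolist(),'q',np.round(o['joint_pos'],2),'F',np.round(o['ft_force'],1),'w',o['grip_width'],o['grasp_force']);return o
E
python3 - <<'E'
from h import *
st()
a=manip.camera('top');b=manip.camera('scene')
for t in ['clamp','yoke_handle','cover_centre','ring_centre','former_centre','parts_tray','burnout_plate','wash_dish']:
  for c in ['top','scene']:
    print(t,c,[(round(m['conf'],2),np.round(m['centre']).tolist(),int(m['region'].sum())) for m in manip.masks_of(t,c)])
cv2.imwrite('pics/a.png',cv2.resize(a,(800,600)));cv2.imwrite('pics/b.png',cv2.resize(b,(800,600)))
E
```

```text
t 0.0 p [0.1429 0.6081 0.3031] R [[-0.973, 0.229, -0.0], [0.229, 0.973, -0.001], [-0.0, -0.001, -1.0]] q [-1.36  0.33 -0.06  1.46  0.02  1.35 -0.09] F [ 0.3 -0.3 -0.2] w 1.0002433706364726 0.0
clamp top [(0.85, [119.0, 210.0], 2107), (0.77, [190.0, 191.0], 3299)]
clamp scene [(0.83, [142.0, 270.0], 2619), (0.66, [203.0, 224.0], 3205)]
yoke_handle top [(0.88, [112.0, 211.0], 626), (0.85, [194.0, 196.0], 1074), (0.39, [280.0, 164.0], 1243)]
yoke_handle scene [(0.92, [147.0, 250.0], 477), (0.9, [210.0, 203.0], 845)]
cover_centre top [(0.42, [191.0, 201.0], 83)]
cover_centre scene []
ring_centre top [(0.57, [198.0, 203.0], 88)]
ring_centre scene [(0.52, [212.0, 227.0], 262)]
former_centre top [(0.4, [201.0, 205.0], 2)]
former_centre scene [(0.53, [211.0, 237.0], 180)]
parts_tray top [(0.72, [281.0, 167.0], 1231)]
parts_tray scene [(0.57, [260.0, 199.0], 612)]
burnout_plate top [(0.95, [371.0, 160.0], 1211)]
burnout_plate scene [(0.25, [208.0, 204.0], 843)]
wash_dish top [(0.97, [331.0, 222.0], 1862), (0.17, [195.0, 200.0], 163)]
wash_dish scene [(0.91, [328.0, 204.0], 890)]
```

View pics/a.png

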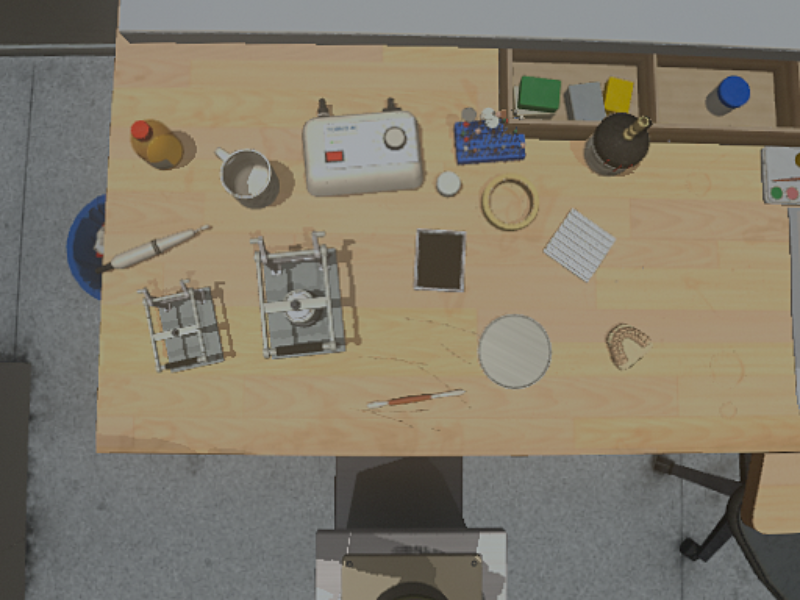

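View pics/b.png

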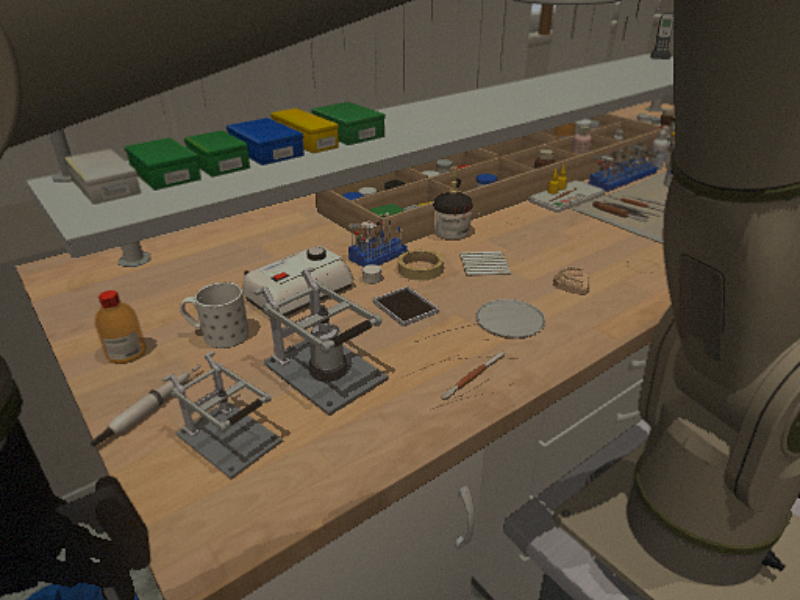

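The two clamp candidates are at (119,210) and (190,191) in 512-wide top pixels. The right one is larger and holds the stack, so it fits. I'll work out rough positions and confirm it in a crop.

```bash
python3 - <<'E'
from h import *
a=cv2.imread('pics/a.png')
k=.64
for n,p,z in [('handle',(300,350),.116),('bed nl',(263,357),.01),('bed nr',(344,352),.01),('bed fr',(337,248),.01),('knob',(296,304),.08),('post L',(258,240),.116),('post R',(320,236),.116),('tray',(440,260),.006),('tray bl',(415,290),.01),('tray br',(465,290),.01),('plate',(580,244),.011),('dish',(515,351),.005),('smallclamp',(187,330),0),('ringdecoy',(511,202),0),('jar',(617,142),.1),('heater',(362,152),.08),('shelf edge',(400,40),.3),('desk near',(400,453),0),('mug',(247,175),.1)]:
    print(n,np.round(atz('top',np.array(p)*k,z),3))
c=manip.calibration('wrist');T=np.array(c['camera_from_world']);o=manip.get_obs()
p=-T[:3,:3].T@T[:3,3];Rt=R.from_quat(o['ee_rot']).as_matrix()
print('cam in tool',Rt.T@(p-o['position']),'axes',np.round(Rt.T@T[:3,:3].T,2),c['vfov'])
w=manip.camera('wrist')
cv2.imwrite('pics/c.png',np.hstack([cv2.resize(a[215:385,125:365],(480,340),interpolation=2),cv2.resize(w,(320,340))]))
E
```

```text
handle [0.451 0.176 0.116]
bed nl [0.438 0.251 0.01 ]
bed nr [0.447 0.117 0.01 ]
bed fr [0.622 0.131 0.01 ]
knob [0.522 0.188 0.08 ]
post L [0.617 0.243 0.116]
post R [0.624 0.149 0.116]
tray [ 0.603 -0.044  0.006]
tray bl [ 0.552 -0.001  0.01 ]
tray br [ 0.552 -0.086  0.01 ]
plate [ 0.633 -0.285  0.011]
dish [ 0.45  -0.171  0.005]
smallclamp [0.482 0.382 0.   ]
ringdecoy [ 0.707 -0.168  0.   ]
jar [ 0.785 -0.321  0.1  ]
heater [0.767 0.088 0.08 ]
shelf edge [0.848 0.034 0.3  ]
desk near [0.279 0.022 0.   ]
mug [0.722 0.266 0.1  ]
cam in tool [ 0.07815371 -0.00023353 -0.06924159] axes [[-0.   -0.95 -0.3 ]
 [ 1.   -0.   -0.  ]
 [ 0.   -0.3   0.95]] 71.12672958368829
```

View pics/c.png

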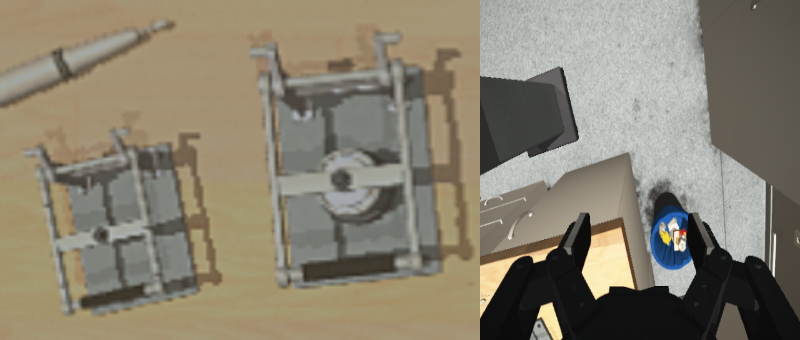

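The crop confirms it: the right clamp is the larger one and it holds the ring and cover. Next I'll move above it.

```bash
python3 -m jog '[{"grip":-1,"slide":[-3,-2.6,0],"yaw":0},{"grip":-1,"slide":[-3,-2.6,0],"yaw":0},{"grip":-1,"slide":[-3,-2.6,0],"yaw":0},{"grip":-1,"slide":[-3,-2.6,0],"yaw":0},{"grip":-1,"slide":[-3,-2.6,0],"yaw":0},{"grip":-1,"slide":[-3,-2.6,0],"yaw":0},{"grip":-1,"slide":[-3,-2.6,0],"yaw":0}]' 20
python3 -m jog '[{"grip":-1,"slide":[-3,-2.6,0],"yaw":0},{"grip":-1,"slide":[-3,-2.6,0],"yaw":0},{"grip":-1,"slide":[-3,-2.6,0],"yaw":0},{"grip":-1,"slide":[-3,-2.6,0],"yaw":0},{"grip":-1,"slide":[-3,-2.6,0],"yaw":0},{"grip":-1,"slide":[-2,-2.6,0],"yaw":0},{"grip":0,"slide":[0,0,0],"yaw":0.14},{"grip":0,"slide":[0,0,0],"yaw":0.14}]'
python3 -m jog '[{"grip":0,"slide":[0,0,0],"yaw":0.14},{"grip":0,"slide":[0,0,0],"yaw":0.14},{"grip":0,"slide":[0,0,0],"yaw":0.14},{"grip":0,"slide":[0,0,0],"yaw":0.14},{"grip":0,"slide":[0,0,0],"yaw":0.14},{"grip":0,"slide":[0,0,0],"yaw":0.14},{"grip":0,"slide":[0,0,0],"yaw":0.14},{"grip":0,"slide":[0,0,0],"yaw":0}]'
python3 - <<'E'
from h import *
st();w=manip.camera('wrist');np.save('w.npy',w)
for t in ['yoke_handle','cover_centre']: print(t,[(m['conf'],m['centre']) for m in manip.masks_of(t,'wrist')])
cv2.imwrite('pics/d.png',cv2.resize(w,(800,600)))
E
```

```text
clock: 1.65
position: [0.3065, 0.3818, 0.3042]
ee_rot: [0.115, 0.993, 0.0, 0.0]
ft_force: [0.8, 0.1, 0.7]
grip_width: 1.004
grasp_force: 0.0
clock: 2.45
position: [0.4361, 0.1914, 0.3041]
ee_rot: [0.256, 0.967, 0.0, 0.0]
ft_force: [-0.3, 0.4, 0.0]
grip_width: 0.689
grasp_force: 0.0
clock: 3.25
position: [0.4355, 0.1925, 0.304]
ee_rot: [0.679, 0.734, 0.0, -0.0]
ft_force: [1.1, 0.3, 0.0]
grip_width: 0.498
grasp_force: 0.0
t 3.25 p [0.4355 0.1925 0.304 ] R [[-0.078, 0.997, 0.0], [0.997, 0.078, 0.0], [0.0, 0.0, -1.0]] q [-0.83 -0.01  0.32  1.85  0.    1.3  -0.44] F [1.1 0.3 0. ] w 0.4984091619626294 0.0
yoke_handle [(0.91, [309.5, 33.4]), (0.58, [333.9, 194.8])]
cover_centre []
```

View pics/d.png

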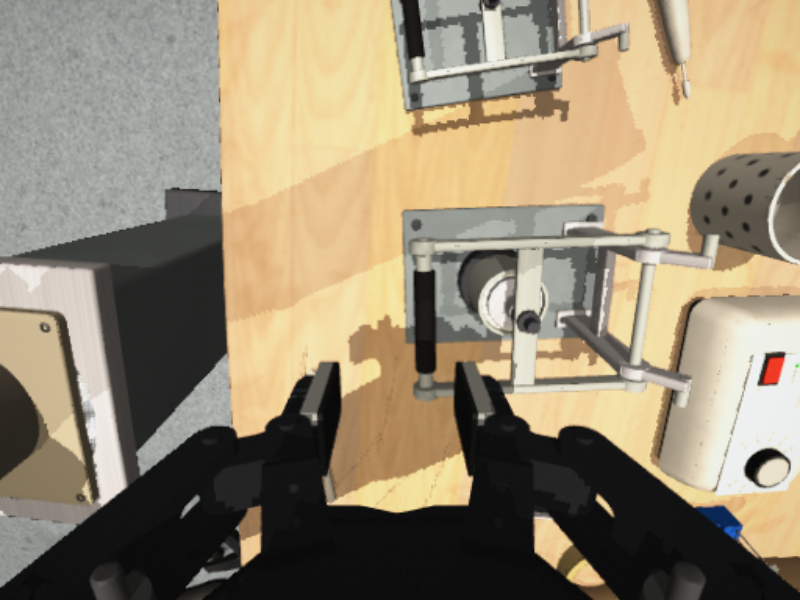

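The larger clamp has its handle sleeve at about (425,272)–(426,372) and its hinge ends at (652,240) and (634,374), in 800x600 pixels. The small decoy clamp is at the top.

```bash
python3 - <<'E'
from h import *
c=K('wrist')
for n,p,z in [('h1',(425,272),.116),('h2',(426,372),.116),('hc',(425.5,322),.116),('j1',(425,247),.116),('j2',(427,392),.116),('hg1',(652,240),.116),('hg2',(634,374),.116),('bed fl',(403,211),.01),('bed fr',(603,206),.01)]:
    print(n,np.round(atz('wrist',np.array(p)*.64,z,c),4))
E
```

```text
h1 [0.4508 0.2085 0.116 ]
h2 [0.4587 0.139  0.116 ]
hc [0.4546 0.1751 0.116 ]
j1 [0.4492 0.2243 0.116 ]
j2 [0.461  0.1237 0.116 ]
hg1 [0.591  0.2412 0.116 ]
hg2 [0.6032 0.1485 0.116 ]
bed fl [0.436 0.235 0.01 ]
bed fr [0.6071 0.2545 0.01  ]
```

```bash
python3 -m jog '[{"grip":0,"slide":[0,0,0],"yaw":-0.037},{"grip":0,"slide":[-2,1.7,3],"yaw":0},{"grip":0,"slide":[0,0,3.4],"yaw":0},{"grip":0,"slide":[0,0,3.5],"yaw":0},{"grip":0,"slide":[0,0,3.5],"yaw":0},{"grip":0,"slide":[0,0,0],"yaw":0}]' 20
python3 -m jog '[{"grip":1,"slide":[0,0,0],"yaw":0},{"grip":1,"slide":[0,0,0],"yaw":0},{"grip":1,"slide":[0,0,0],"yaw":0},{"grip":1,"slide":[0,0,0],"yaw":0},{"grip":1,"slide":[0,0,0],"yaw":0},{"grip":1,"slide":[0,0,0],"yaw":0},{"grip":1,"slide":[0,0,0],"yaw":0},{"grip":1,"slide":[0,0,0],"yaw":0}]' 20
python3 - <<'E'
from h import *
for k in range(1,21):
    a,b=k*.1,(k-1)*.1;print(k,np.round([14.4*(np.cos(b)-np.cos(a)),-14.4*(np.sin(a)-np.sin(b))],2))
E
```

```text
clock: 4.0
position: [0.4526, 0.1736, 0.1662]
ee_rot: [0.664, 0.748, -0.004, -0.001]
ft_force: [0.5, -0.0, 0.1]
grip_width: 0.503
grasp_force: 0.0
clock: 4.8
position: [0.455, 0.175, 0.1717]
ee_rot: [0.664, 0.747, 0.001, -0.0]
ft_force: [-4.6, -1.5, 5.7]
grip_width: 0.155
grasp_force: 20.9
1 [ 0.07 -1.44]
2 [ 0.22 -1.42]
3 [ 0.36 -1.39]
4 [ 0.49 -1.35]
5 [ 0.63 -1.3 ]
6 [ 0.75 -1.23]
7 [ 0.87 -1.15]
8 [ 0.98 -1.05]
9 [ 1.08 -0.95]
10 [ 1.17 -0.84]
11 [ 1.25 -0.72]
12 [ 1.31 -0.59]
13 [ 1.37 -0.45]
14 [ 1.4  -0.32]
15 [ 1.43 -0.17]
16 [ 1.44 -0.03]
17 [1.43 0.11]
18 [1.42 0.26]
19 [1.38 0.4 ]
20 [1.34 0.53]
```

```bash
python3 -m jog '[{"grip":1,"slide":[0,0.1,-1.5],"yaw":0},{"grip":1,"slide":[0,0.2,-1.4],"yaw":0},{"grip":1,"slide":[0,0.35,-1.4],"yaw":0},{"grip":1,"slide":[0,0.5,-1.35],"yaw":0},{"grip":1,"slide":[0,0,0],"yaw":0}]'
python3 -m jog '[{"grip":1,"slide":[0,0.63,-1.3],"yaw":0},{"grip":1,"slide":[0,0.75,-1.23],"yaw":0},{"grip":1,"slide":[0,0.87,-1.15],"yaw":0},{"grip":1,"slide":[0,0.98,-1.05],"yaw":0},{"grip":1,"slide":[0,1.08,-0.95],"yaw":0},{"grip":1,"slide":[0,1.17,-0.84],"yaw":0},{"grip":1,"slide":[0,0,0],"yaw":0}]'
```

```text
clock: 5.3
position: [0.4661, 0.1762, 0.229]
ee_rot: [0.664, 0.747, 0.001, -0.001]
ft_force: [-8.7, 0.0, 0.7]
grip_width: 0.154
grasp_force: 20.1
clock: 6.0
position: [0.5213, 0.1826, 0.2961]
ee_rot: [0.664, 0.747, 0.002, -0.0]
ft_force: [-14.9, -3.7, 23.2]
grip_width: 0.153
grasp_force: 22.0
```

```bash
python3 -m jog '[{"grip":1,"slide":[0,-0.15,-0.35],"yaw":0},{"grip":1,"slide":[0,1.25,-0.75],"yaw":0},{"grip":1,"slide":[0,1.31,-0.62],"yaw":0},{"grip":1,"slide":[0,1.37,-0.45],"yaw":0},{"grip":1,"slide":[0,0,0],"yaw":0}]'
python3 -m jog '[{"grip":1,"slide":[0,1.4,-0.32],"yaw":0},{"grip":1,"slide":[0,1.43,-0.17],"yaw":0},{"grip":1,"slide":[0,1.44,-0.03],"yaw":0},{"grip":1,"slide":[0,1.43,0.11],"yaw":0},{"grip":1,"slide":[0,0,0],"yaw":0}]'
```

```text
clock: 6.5
position: [0.5592, 0.187, 0.315]
ee_rot: [0.665, 0.747, 0.001, 0.001]
ft_force: [-3.6, -0.2, 7.4]
grip_width: 0.15
grasp_force: 22.2
clock: 7.0
position: [0.6155, 0.1935, 0.318]
ee_rot: [0.665, 0.747, 0.001, 0.001]
ft_force: [-0.6, 0.3, 4.0]
grip_width: 0.151
grasp_force: 22.5
```

```bash
python3 -m jog '[{"grip":1,"slide":[0,1.42,0.22],"yaw":0},{"grip":1,"slide":[0,1.38,0.36],"yaw":0},{"grip":1,"slide":[0,0.7,0.25],"yaw":0},{"grip":1,"slide":[0,0,0],"yaw":0},{"grip":0,"slide":[0,0,0],"yaw":0},{"grip":0,"slide":[0,0,0],"yaw":0},{"grip":0,"slide":[0,0,0],"yaw":0},{"grip":0,"slide":[0,0,0],"yaw":0}]'
python3 -m jog '[{"grip":0,"slide":[0,0,-2],"yaw":0},{"grip":0,"slide":[0,0,-3],"yaw":0},{"grip":0,"slide":[0,-4,0],"yaw":0},{"grip":0,"slide":[0,-4,0],"yaw":0},{"grip":0,"slide":[0,-4,0],"yaw":0},{"grip":0,"slide":[0,-4,0],"yaw":0},{"grip":0,"slide":[0,0,0],"yaw":0}]'
python3 - <<'E'
from h import *
st();w=manip.camera('wrist')
for t in ['yoke_handle','cover_centre','ring_centre','former_centre']: print(t,[(m['conf'],m['centre'],m['region'].sum()) for m in manip.masks_of(t,'wrist')])
cv2.imwrite('pics/e.png',cv2.resize(w,(800,600)))
E
```

```text
clock: 7.8
position: [0.6492, 0.1975, 0.3091]
ee_rot: [0.665, 0.747, -0.0, -0.0]
ft_force: [-0.6, -0.4, 0.9]
grip_width: 0.497
grasp_force: 0.0
clock: 8.5
position: [0.4869, 0.1785, 0.3595]
ee_rot: [0.664, 0.748, 0.0, -0.001]
ft_force: [0.7, 0.8, -0.1]
grip_width: 0.502
grasp_force: 0.0
t 8.5 p [0.4869 0.1785 0.3595] R [[-0.119, 0.993, -0.001], [0.993, 0.119, 0.002], [0.002, -0.001, -1.0]] q [-0.8   0.06  0.38  1.67 -0.03  1.41 -0.3 ] F [ 0.7  0.8 -0.1] w 0.5024136224389679 0.0
yoke_handle [(0.86, [420.2, 189.1], np.int64(7037)), (0.58, [264.9, 31.0], np.int64(1199)), (0.24, [268.2, 145.8], np.int64(275))]
cover_centre [(0.61, [279.7, 169.9], np.int64(654))]
ring_centre [(0.6, [270.6, 155.6], np.int64(595))]
former_centre [(0.67, [269.8, 146.1], np.int64(237))]
```

View pics/e.png

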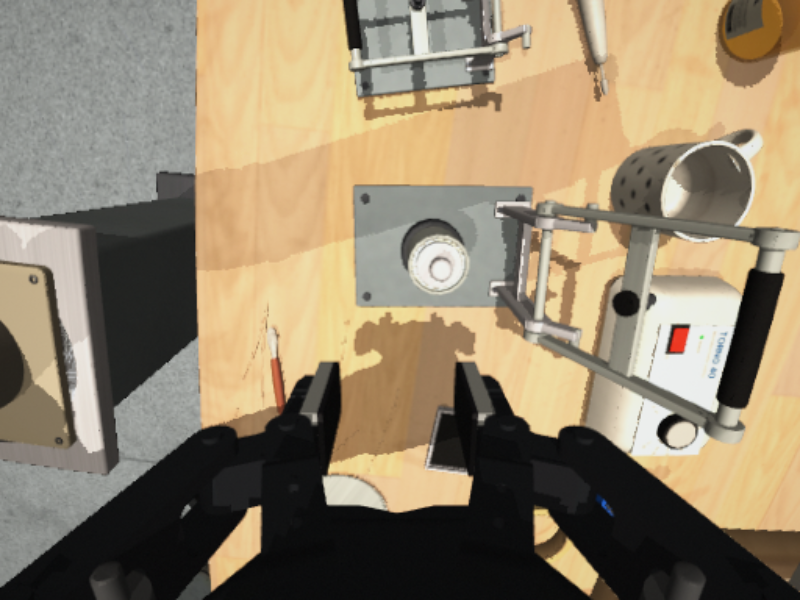

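The yoke is open and leaning on its stop, with its handle at about (755,330). The knob top is at (440,270) and the stack is intact.

```bash
python3 -m jog '[{"grip":0,"slide":[0,0,0],"yaw":-0.142},{"grip":0,"slide":[0,0,0],"yaw":-0.143},{"grip":0,"slide":[0,0,0],"yaw":-0.143},{"grip":0,"slide":[0,0,0],"yaw":-0.143},{"grip":0,"slide":[0,0,0],"yaw":-0.143},{"grip":0,"slide":[0,0,0],"yaw":-0.143},{"grip":0,"slide":[0,0,0],"yaw":-0.143},{"grip":0,"slide":[0,0,0],"yaw":-0.143}]'
python3 -m jog '[{"grip":-0.2,"slide":[0,0,0],"yaw":-0.143},{"grip":-0.2,"slide":[0,0,0],"yaw":-0.143},{"grip":-0.2,"slide":[0,0,0],"yaw":-0.143},{"grip":-0.2,"slide":[0,0,3],"yaw":0},{"grip":-0.2,"slide":[0,0,3],"yaw":0},{"grip":-0.2,"slide":[0,0,0],"yaw":0}]'
python3 - <<'E'
from h import *
st();w=manip.camera('wrist')
for t,z in [('cover_centre',.1),('ring_centre',.06),('former_centre',.02),('yoke_handle',.247)]: print(t,[(m['conf'],m['centre'],m['region'].sum(),np.round(atz('wrist',m['centre'],z),4)) for m in manip.masks_of(t,'wrist')])
cv2.imwrite('pics/f.png',cv2.resize(w,(800,600)))
E
```

```text
clock: 9.55
position: [0.4916, 0.1788, 0.3587]
ee_rot: [0.152, 0.988, -0.0, -0.0]
ft_force: [0.2, -0.4, 0.0]
grip_width: 0.5
grasp_force: 0.0
clock: 10.15
position: [0.4899, 0.1781, 0.2953]
ee_rot: [-0.059, 0.998, -0.002, -0.003]
ft_force: [-0.1, -0.7, -0.1]
grip_width: 0.606
grasp_force: 0.0
t 10.15 p [0.4899 0.1781 0.2953] R [[-0.993, -0.117, -0.006], [-0.117, 0.993, -0.004], [0.006, -0.003, -1.0]] q [-0.74  0.11  0.33  1.76 -0.03  1.29  1.28] F [-0.1 -0.7 -0.1] w 0.6062287423199141 0.0
cover_centre [(0.57, [254.7, 211.7], np.int64(925), array([0.5194, 0.1827, 0.1   ])), (0.36, [98.6, 223.3], np.int64(3746), array([0.5537, 0.0122, 0.1   ]))]
ring_centre [(0.65, [253.7, 195.9], np.int64(1029), array([0.5159, 0.1815, 0.06  ]))]
former_centre [(0.63, [256.1, 175.6], np.int64(345), array([0.5006, 0.1832, 0.02  ]))]
yoke_handle [(0.82, [210.7, 299.5], np.int64(686), array([0.5174, 0.158 , 0.247 ])), (0.77, [428.1, 190.3], np.int64(2848), array([0.4416, 0.2592, 0.247 ]))]
```

View pics/f.png

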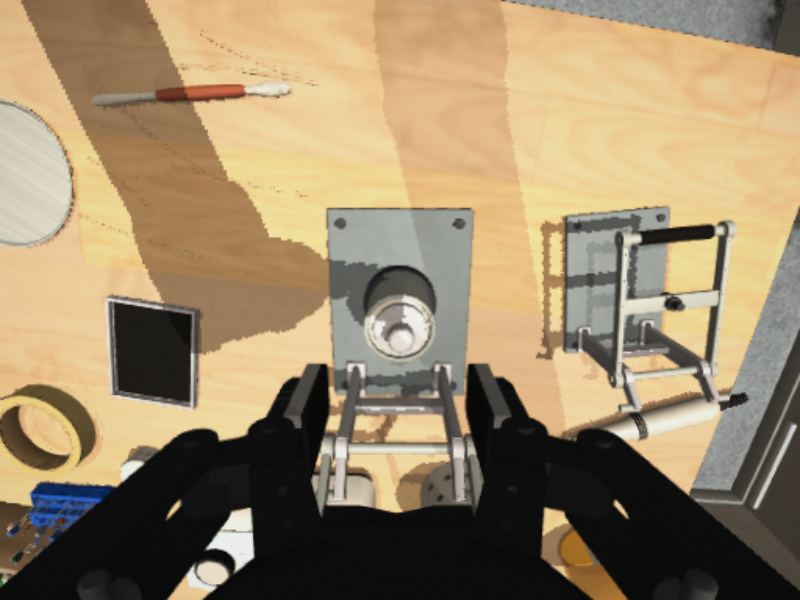

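The knob top is at about (402,340) and the ring rim centre at about (400,327). The tray's corners are at (108,297), (199,309), (194,408) and (112,397).

```bash
python3 - <<'E'
from h import *
c=K('wrist');P=lambda p,z:np.round(atz('wrist',np.array(p)*.64,z,c),4)
for n,p,z in [('knob',(402,340),.108),('rim',(400,327),.085),('rimL',(366,327),.085),('rimR',(435,327),.085),('t1',(108,297),.01),('t2',(199,309),.01),('t3',(194,408),.01),('t4',(112,397),.01),('b1',(328,209),.01),('b2',(473,209),.01)]: print(n,P(p,z))
o=np.array([.520,.182,.085]);a=np.linspace(0,6.28,9);
print(proj('wrist',np.c_[o[0]+.026*np.cos(a),o[1]+.026*np.sin(a),0*a+.085],c)/.64)
E
```

```text
knob [0.5239 0.1866 0.108 ]
rim [0.5236 0.1854 0.085 ]
rimL [0.5265 0.1608 0.085 ]
rimR [0.5206 0.2107 0.085 ]
t1 [ 0.5551 -0.0809  0.01  ]
t2 [0.5567 0.0045 0.01  ]
t3 [ 0.6627 -0.0041  0.01  ]
t4 [ 0.6613 -0.0877  0.01  ]
b1 [0.4537 0.1164 0.01  ]
b2 [0.4394 0.238  0.01  ]
[[391.91437623 354.47579749]
 [417.77312603 347.78235522]
 [431.5061826  325.84806259]
 [424.61785312 300.75374901]
 [400.30784854 287.62344122]
 [373.29571629 294.93001685]
 [360.22077797 317.91351643]
 [368.20924394 342.36861949]
 [391.8036955  354.46380097]]
```

```bash
python3 -m jog '[{"grip":-0.2,"slide":[-3.3,0.3,0],"yaw":0},{"grip":-0.2,"slide":[0,0,4],"yaw":0},{"grip":-0.2,"slide":[0,0,4],"yaw":0},{"grip":-0.2,"slide":[0,0,3],"yaw":0},{"grip":-0.2,"slide":[0,0,2],"yaw":0},{"grip":-0.2,"slide":[0,0,0],"yaw":0},{"grip":-0.2,"slide":[0,0,0],"yaw":0}]' 30
python3 - <<'E'
from h import *
st();w=manip.camera('wrist')
cv2.imwrite('pics/g.png',w[150:384,100:412])
E
```

```text
clock: 11.1
position: [0.5238, 0.186, 0.1705]
ee_rot: [-0.059, 0.998, 0.0, 0.001]
ft_force: [1.3, 0.7, -0.0]
grip_width: 0.598
grasp_force: 0.0
t 11.1 p [0.5238 0.186  0.1705] R [[-0.993, -0.118, 0.001], [-0.118, 0.993, 0.001], [-0.001, 0.0, -1.0]] q [-0.71  0.3   0.33  1.82 -0.11  1.04  1.36] F [ 1.3  0.7 -0. ] w 0.5984563099597158 0.0
```

View pics/g.png

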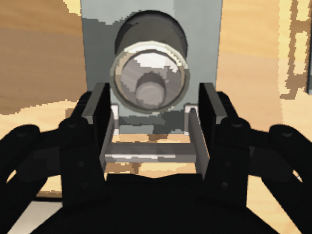

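The knob is at about (251,242) in full pixels, centred between the fingers. I'll go down 5 mm and close.

```bash
python3 -m jog '[{"grip":-0.2,"slide":[0,0,0.5],"yaw":0},{"grip":1,"slide":[0,0,0],"yaw":0},{"grip":1,"slide":[0,0,0],"yaw":0},{"grip":1,"slide":[0,0,0],"yaw":0},{"grip":1,"slide":[0,0,0],"yaw":0},{"grip":1,"slide":[0,0,0],"yaw":0},{"grip":1,"slide":[0,0,0],"yaw":0},{"grip":1,"slide":[0,0,0],"yaw":0}]' 30
python3 -m jog '[{"grip":1,"slide":[0,0,-1.5],"yaw":0},{"grip":1,"slide":[0,0,-3],"yaw":0},{"grip":1,"slide":[0,0,-4],"yaw":0},{"grip":1,"slide":[0,0,0],"yaw":0}]'
```

```text
clock: 11.95
position: [0.5234, 0.1855, 0.1645]
ee_rot: [-0.059, 0.998, 0.0, 0.0]
ft_force: [-0.5, -2.4, 6.2]
grip_width: 0.196
grasp_force: 29.6
clock: 12.35
position: [0.5248, 0.1866, 0.254]
ee_rot: [-0.059, 0.998, 0.002, 0.003]
ft_force: [0.8, 1.1, -0.7]
grip_width: 0.192
grasp_force: 29.5
```

```bash
python3 -m jog '[{"grip":1,"slide":[-0.9,-3.95,0],"yaw":0},{"grip":1,"slide":[-0.9,-3.95,0],"yaw":0},{"grip":1,"slide":[-0.9,-3.95,0],"yaw":0},{"grip":1,"slide":[-0.9,-3.95,0],"yaw":0},{"grip":1,"slide":[-0.9,-3.95,0],"yaw":0},{"grip":1,"slide":[-0.9,-3.95,0],"yaw":0},{"grip":1,"slide":[0,0,0],"yaw":0},{"grip":1,"slide":[0,0,0],"yaw":0}]'
python3 - <<'E'
from h import *
st();w=manip.camera('wrist')
m=manip.masks_of('parts_tray','wrist')
for x in m: print(x['conf'],x['centre'],x['region'].sum(),atz('wrist',x['centre'],.008))
cv2.imwrite('pics/h.png',cv2.resize(w,(800,600)))
E
```

```text
clock: 13.15
position: [0.6044, -0.0441, 0.2481]
ee_rot: [-0.058, 0.998, 0.0, -0.001]
ft_force: [0.6, 0.8, -1.7]
grip_width: 0.188
grasp_force: 29.6
t 13.15 p [ 0.6044 -0.0441  0.2481] R [[-0.993, -0.116, -0.001], [-0.116, 0.993, 0.0], [0.001, 0.0, -1.0]] q [-0.39  0.35  0.48  1.61 -0.17  1.23  1.81] F [ 0.6  0.8 -1.7] w 0.188311162390634 29.589766356159622
0.78 [253.5, 165.2] 5537 [ 0.59067362 -0.04370471  0.008     ]
```

View pics/h.png

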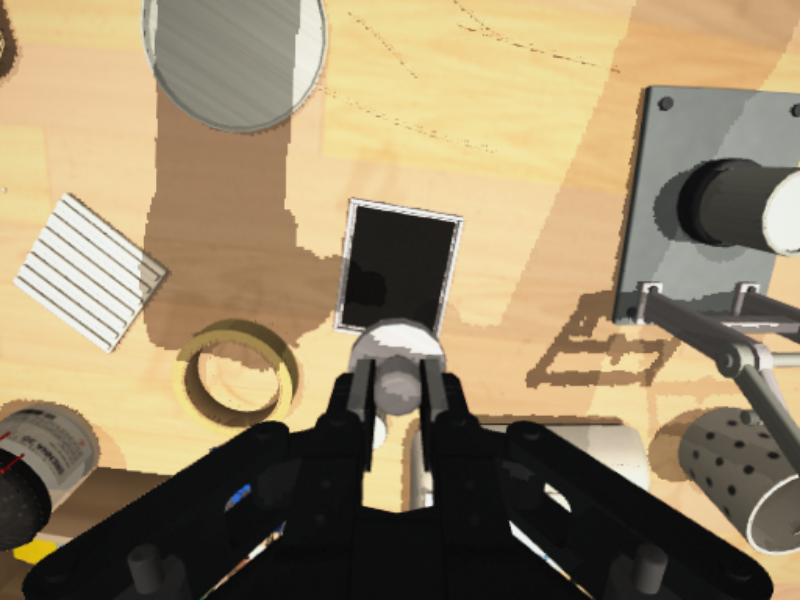

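The cover is held. The tray's corners are at (350,199), (463,216) and (335,329). The plate's corners are at (66,194), (168,269), (111,352) and (14,281).

```bash
python3 - <<'E'
from h import *
c=K('wrist');P=lambda p,z:atz('wrist',np.array(p)*.64,z,c)
t=[P(p,.01) for p in [(350,199),(463,216),(335,329)]];print(np.round(t,4),'tray',(t[1]+t[2])/2)
q=[P(p,.011) for p in [(66,194),(168,269),(111,352),(14,281)]];print(np.round(q,4),'plate',np.mean(q,0))
o=manip.get_obs();Rt=R.from_quat(o['ee_rot']).as_matrix()
print(Rt.T@((t[1]+t[2])/2-o['position']))
E
```

```text
[[ 0.5513 -0.0817  0.01  ]
 [ 0.5536  0.0008  0.01  ]
 [ 0.6522 -0.0848  0.01  ]] tray [ 0.60288421 -0.04201146  0.01      ]
[[ 0.57   -0.2906  0.011 ]
 [ 0.6184 -0.215   0.011 ]
 [ 0.6943 -0.2665  0.011 ]
 [ 0.6425 -0.3422  0.011 ]] plate [ 0.63132268 -0.2785772   0.011     ]
[ 0.00132501 -0.00024586  0.23837082]
```

```bash
python3 -m jog '[{"grip":1,"slide":[0.1,0.1,4.5],"yaw":0},{"grip":1,"slide":[0,0,4.5],"yaw":0},{"grip":1,"slide":[0,0,3.5],"yaw":0},{"grip":1,"slide":[0,0,1.7],"yaw":0},{"grip":1,"slide":[0,0,0.6],"yaw":0},{"grip":1,"slide":[0,0,0],"yaw":0},{"grip":1,"slide":[0,0,0],"yaw":0}]'
```

```text
clock: 13.95
position: [0.6042, -0.0418, 0.1023]
ee_rot: [-0.059, 0.998, 0.0, 0.001]
ft_force: [0.5, 0.3, -0.9]
grip_width: 0.191
grasp_force: 29.6
```

```bash
python3 -m jog '[{"grip":1,"slide":[0,0,0.7],"yaw":0},{"grip":1,"slide":[0,0,0.4],"yaw":0},{"grip":1,"slide":[0,0,0],"yaw":0}]'
```

```text
clock: 14.25
position: [0.6037, -0.0423, 0.0902]
ee_rot: [-0.059, 0.998, 0.0, 0.0]
ft_force: [0.1, 0.1, -0.9]
grip_width: 0.19
grasp_force: 29.6
```

```bash
python3 -m jog '[{"grip":1,"slide":[0,0,0.15],"yaw":0},{"grip":1,"slide":[0,0,0],"yaw":0}]'; python3 -m jog '[{"grip":1,"slide":[0,0,0.15],"yaw":0},{"grip":1,"slide":[0,0,0],"yaw":0}]'
```

```text
clock: 14.45
position: [0.6038, -0.0425, 0.0899]
ee_rot: [-0.059, 0.998, 0.0, 0.0]
ft_force: [-4.9, 0.9, 12.0]
grip_width: 0.187
grasp_force: 30.8
clock: 14.65
position: [0.6039, -0.0425, 0.0898]
ee_rot: [-0.059, 0.998, 0.001, 0.0]
ft_force: [-12.4, 1.3, 27.5]
grip_width: 0.191
grasp_force: 32.1
```

Contact made. I'll back off the pressure and release.

```bash
python3 -m jog '[{"grip":1,"slide":[0,0,-0.25],"yaw":0},{"grip":0.2,"slide":[0,0,0],"yaw":0},{"grip":0.2,"slide":[0,0,0],"yaw":0},{"grip":0.2,"slide":[0,0,0],"yaw":0},{"grip":0.2,"slide":[0,0,-2],"yaw":0},{"grip":0.2,"slide":[0,0,-3],"yaw":0},{"grip":0.2,"slide":[0,0,-5],"yaw":0},{"grip":-1,"slide":[0,0,-5],"yaw":0}]'
python3 - <<'E'
from h import *
st();w=manip.camera('wrist')
for t,z in [('cover_centre',.02),('parts_tray',.008)]: print(t,[(m['conf'],m['centre'],m['region'].sum(),np.round(atz('wrist',m['centre'],z),4)) for m in manip.masks_of(t,'wrist')])
cv2.imwrite('pics/i.png',w)
E
```

```text
clock: 15.45
position: [0.6029, -0.0425, 0.2405]
ee_rot: [-0.059, 0.998, -0.0, -0.001]
ft_force: [2.3, -0.3, 0.4]
grip_width: 0.557
grasp_force: 0.0
t 15.45 p [ 0.6029 -0.0425  0.2405] R [[-0.993, -0.118, -0.002], [-0.118, 0.993, -0.0], [0.002, -0.0, -1.0]] q [-0.39  0.35  0.48  1.62 -0.17  1.21  1.81] F [ 2.3 -0.3  0.4] w 0.5572843896041256 0.0
cover_centre [(0.9, [251.8, 177.0], np.int64(881), array([ 0.606 , -0.0456,  0.02  ]))]
parts_tray [(0.93, [242.5, 160.8], np.int64(5248), array([ 0.5883, -0.0578,  0.008 ])), (0.19, [448.1, 126.1], np.int64(1065), array([0.5202, 0.1694, 0.008 ]))]
```

View pics/i.png

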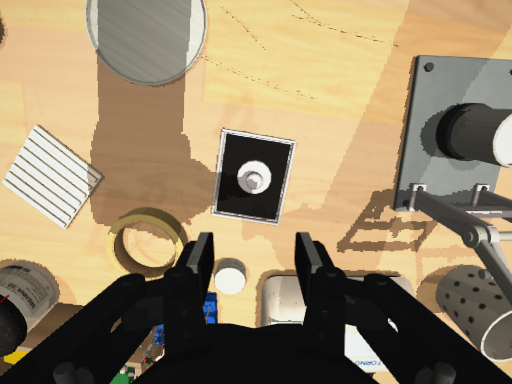

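The cover sits knob up in the middle of the tray, at (252,177). Next is the ring.

```bash
python3 -m jog '[{"grip":-1,"slide":[0.88,3.93,0],"yaw":0},{"grip":-1,"slide":[0.88,3.93,0],"yaw":0},{"grip":-1,"slide":[0.88,3.93,0],"yaw":0},{"grip":-1,"slide":[0.88,3.93,0],"yaw":0},{"grip":-1,"slide":[0.88,3.93,0],"yaw":0},{"grip":-1,"slide":[0.88,3.93,0],"yaw":0},{"grip":-1,"slide":[0,0,3],"yaw":0},{"grip":-1,"slide":[0,0,0],"yaw":0}]' 60
python3 - <<'E'
from h import *
st();w=manip.camera('wrist')
ms=manip.masks_of('ring_centre','wrist')
for m in ms: print(m['conf'],m['centre'],m['region'].sum())
cv2.imwrite('pics/j.png',cv2.resize(w[130:300,150:362],(636,510),interpolation=2))
E
```

```text
clock: 16.4
position: [0.5208, 0.186, 0.2055]
ee_rot: [-0.06, 0.998, -0.001, -0.003]
ft_force: [0.3, -1.3, -0.9]
grip_width: 1.003
grasp_force: 0.0
t 16.4 p [0.5208 0.186  0.2055] R [[-0.993, -0.121, -0.006], [-0.121, 0.993, -0.003], [0.007, -0.002, -1.0]] q [-0.73  0.26  0.35  1.79 -0.1   1.12  1.35] F [ 0.3 -1.3 -0.9] w 1.0025381492327687 0.0
0.69 [251.3, 208.0] 3901
```

View pics/j.png

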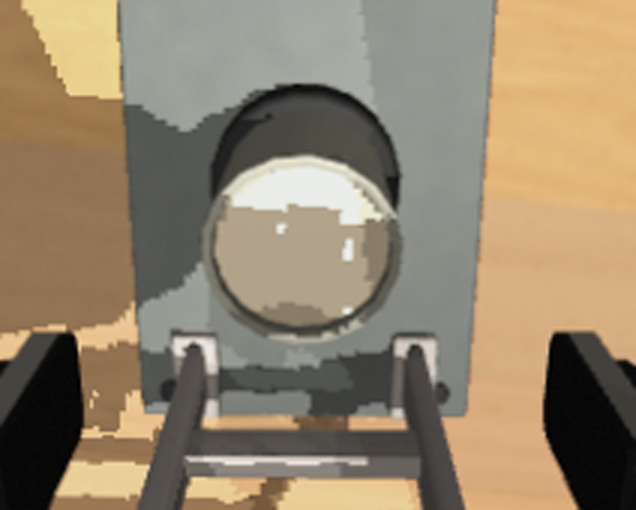

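The ring rim runs x 203–402 and y 156–340 in the crop, so its centre is at (250.7,212.7) in full pixels.

```bash
python3 - <<'E'
from h import *
o=st();p=atz('wrist',(250.7,212.7),.085);print(p,R.from_quat(o['ee_rot']).as_matrix().T@(p-o['position']))
E
```

```text
t 16.5 p [0.523  0.1844 0.2089] R [[-0.993, -0.117, -0.002], [-0.117, 0.993, -0.002], [0.002, -0.002, -1.0]] q [-0.73  0.26  0.36  1.78 -0.1   1.12  1.35] F [-0.5 -0.5 -0.5] w 0.997510199860981 0.0
[0.52250115 0.18167594 0.085     ] [ 0.00057279 -0.00241703  0.12391057]
```

```bash
python3 -m jog '[{"grip":-1,"slide":[0,-0.2,4],"yaw":0},{"grip":-1,"slide":[0,0,3],"yaw":0},{"grip":-1,"slide":[0,0,2.2],"yaw":0},{"grip":1,"slide":[0,0,0],"yaw":0},{"grip":1,"slide":[0,0,0],"yaw":0},{"grip":1,"slide":[0,0,0],"yaw":0},{"grip":1,"slide":[0,0,0],"yaw":0},{"grip":1,"slide":[0,0,0],"yaw":0}]' 60
python3 -m jog '[{"grip":1,"slide":[0,0,-0.5],"yaw":0},{"grip":1,"slide":[0,0,-1],"yaw":0},{"grip":1,"slide":[0,0,-2],"yaw":0},{"grip":1,"slide":[0,0,-3],"yaw":0},{"grip":1,"slide":[0,0,-4],"yaw":0},{"grip":1,"slide":[0,0,-2],"yaw":0},{"grip":1,"slide":[0,0,0],"yaw":0}]'
```

```text
clock: 17.3
position: [0.5248, 0.1833, 0.1197]
ee_rot: [-0.059, 0.998, 0.0, 0.002]
ft_force: [-0.9, -2.6, 6.6]
grip_width: 0.594
grasp_force: 63.2
clock: 18.0
position: [0.5248, 0.184, 0.2466]
ee_rot: [-0.059, 0.998, 0.001, 0.003]
ft_force: [0.2, -0.3, -2.0]
grip_width: 0.596
grasp_force: 63.1
```

```bash
python3 -m jog '[{"grip":1,"slide":[-0.43,-2,0],"yaw":0},{"grip":1,"slide":[-0.43,-3.95,0],"yaw":0},{"grip":1,"slide":[-0.43,-3.95,0],"yaw":0},{"grip":1,"slide":[-0.43,-3.95,0],"yaw":0},{"grip":1,"slide":[-0.43,-3.95,0],"yaw":0},{"grip":1,"slide":[-0.43,-3.95,0],"yaw":0},{"grip":1,"slide":[-0.43,-3.95,0],"yaw":0}]'
python3 -m jog '[{"grip":1,"slide":[-0.43,-3.95,0],"yaw":0},{"grip":1,"slide":[-0.43,-3.95,0],"yaw":0},{"grip":1,"slide":[-0.43,-3.95,0],"yaw":0},{"grip":1,"slide":[-0.43,-3.95,0],"yaw":0},{"grip":1,"slide":[-0.43,-3.95,0],"yaw":0},{"grip":1,"slide":[0,-2,0],"yaw":0},{"grip":1,"slide":[0,0,0],"yaw":0},{"grip":1,"slide":[0,0,0],"yaw":0}]'
python3 - <<'E'
from h import *
st();w=manip.camera('wrist')
for t,z in [('burnout_plate',.011),('wash_dish',.005)]: print(t,[(m['conf'],m['centre'],m['region'].sum(),np.round(atz('wrist',m['centre'],z),4)) for m in manip.masks_of(t,'wrist')])
cv2.imwrite('pics/k.png',cv2.resize(w,(800,600)))
E
```

```text
clock: 18.7
position: [0.5833, -0.0695, 0.2417]
ee_rot: [-0.059, 0.998, 0.0, -0.001]
ft_force: [1.0, -0.1, -2.5]
grip_width: 0.594
grasp_force: 63.0
clock: 19.5
position: [0.6303, -0.2813, 0.2413]
ee_rot: [-0.059, 0.998, 0.001, -0.001]
ft_force: [0.4, 1.4, -2.5]
grip_width: 0.593
grasp_force: 63.2
t 19.5 p [ 0.6303 -0.2813  0.2413] R [[-0.993, -0.117, -0.002], [-0.117, 0.993, 0.001], [0.002, 0.001, -1.0]] q [-0.03  0.56  0.56  1.37 -0.3   1.3   2.24] F [ 0.4  1.4 -2.5] w 0.5929754134632199 63.19548189640045
burnout_plate [(0.6, [244.6, 170.6], np.int64(4605), array([ 0.6228, -0.2912,  0.011 ]))]
wash_dish [(0.71, [376.2, 39.9], np.int64(8577), array([ 0.4692, -0.1706,  0.005 ]))]
```

View pics/k.png

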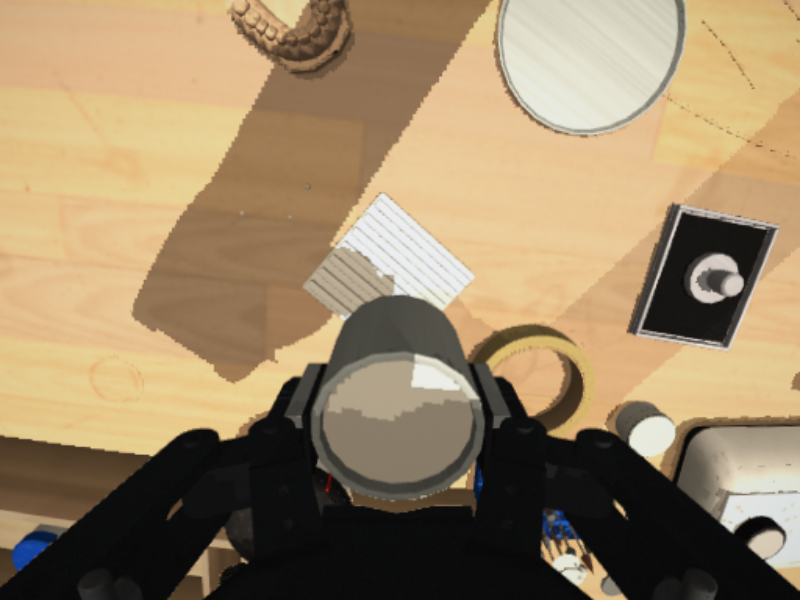

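The plate's corners are at left (304,286), right (474,275) and near (383,193), so its centre is at (389,280.5).

```bash
python3 - <<'E'
from h import *
c=K('wrist');o=manip.get_obs();P=lambda p,z:atz('wrist',np.array(p)*.64,z,c)
l,r,n=P((304,286),.011),P((474,275),.011),P((383,193),.011);m=(l+r)/2
print(m,np.linalg.norm(l-r),np.linalg.norm(m-n),o['position'],R.from_quat(o['ee_rot']).as_matrix().T@(m-o['position']))
print('dish L,R',P((499,50),.006),P((685,40),.006),'far',P((585,135),.006))
E
```

```text
[ 0.6329427  -0.28528086  0.011     ] 0.12637799335525163 0.063145648956803 [ 0.63102937 -0.27977832  0.24218631] [-0.00127731 -0.00598877  0.23117862]
dish L,R [ 0.47043013 -0.23122787  0.006     ] [ 0.4457412  -0.10821929  0.006     ] far [ 0.5147015  -0.16234845  0.006     ]
```

```bash
python3 -m jog '[{"grip":1,"slide":[-0.2,-0.55,4.5],"yaw":0},{"grip":1,"slide":[0,0,4],"yaw":0},{"grip":1,"slide":[0,0,3],"yaw":0},{"grip":1,"slide":[0,0,1.3],"yaw":0},{"grip":1,"slide":[0,0,0.5],"yaw":0},{"grip":1,"slide":[0,0,0],"yaw":0},{"grip":1,"slide":[0,0,0],"yaw":0}]'
```

```text
clock: 20.35
position: [0.6343, -0.287, 0.1116]
ee_rot: [-0.059, 0.998, -0.0, 0.001]
ft_force: [0.2, -1.0, -1.1]
grip_width: 0.592
grasp_force: 63.2
```

```bash
python3 -m jog '[{"grip":1,"slide":[0,0,0.7],"yaw":0},{"grip":1,"slide":[0,0,0.3],"yaw":0},{"grip":1,"slide":[0,0,0],"yaw":0}]'; python3 -m jog '[{"grip":1,"slide":[0,0,0.15],"yaw":0},{"grip":1,"slide":[0,0,0],"yaw":0}]'
```

```text
clock: 20.65
position: [0.6338, -0.2869, 0.1008]
ee_rot: [-0.059, 0.998, 0.0, 0.001]
ft_force: [-2.8, 1.0, 5.0]
grip_width: 0.596
grasp_force: 63.9
clock: 20.85
position: [0.6339, -0.287, 0.1007]
ee_rot: [-0.059, 0.998, 0.0, 0.001]
ft_force: [-6.9, 4.6, 15.9]
grip_width: 0.594
grasp_force: 65.0
```

```bash
python3 -m jog '[{"grip":1,"slide":[0,0,-0.15],"yaw":0},{"grip":-0.6,"slide":[0,0,0],"yaw":0},{"grip":-0.6,"slide":[0,0,0],"yaw":0},{"grip":-0.6,"slide":[0,0,0],"yaw":0},{"grip":-0.6,"slide":[0,0,-2],"yaw":0},{"grip":-0.6,"slide":[0,0,-4],"yaw":0},{"grip":-0.6,"slide":[0,0,-5],"yaw":0},{"grip":-1,"slide":[0,0,-3],"yaw":0}]'
python3 - <<'E'
from h import *
st();w=manip.camera('wrist')
for t,z in [('ring_centre',.04),('burnout_plate',.011)]: print(t,[(m['conf'],m['centre'],m['region'].sum(),np.round(atz('wrist',m['centre'],z),4)) for m in manip.masks_of(t,'wrist')])
cv2.imwrite('pics/l.png',w)
E
```

```text
clock: 21.65
position: [0.6339, -0.2874, 0.2434]
ee_rot: [-0.059, 0.998, -0.001, 0.002]
ft_force: [1.3, -0.8, 0.5]
grip_width: 0.945
grasp_force: 0.0
t 21.65 p [ 0.6339 -0.2874  0.2434] R [[-0.993, -0.118, 0.003], [-0.118, 0.993, -0.001], [-0.003, -0.002, -1.0]] q [-0.02  0.57  0.56  1.35 -0.3   1.3   2.24] F [ 1.3 -0.8  0.5] w 0.9447841717856699 0.0
ring_centre [(0.78, [257.1, 183.2], np.int64(2550), array([ 0.6345, -0.2854,  0.04  ]))]
burnout_plate [(0.62, [245.4, 153.1], np.int64(3773), array([ 0.607 , -0.3006,  0.011 ]))]
```

View pics/l.png

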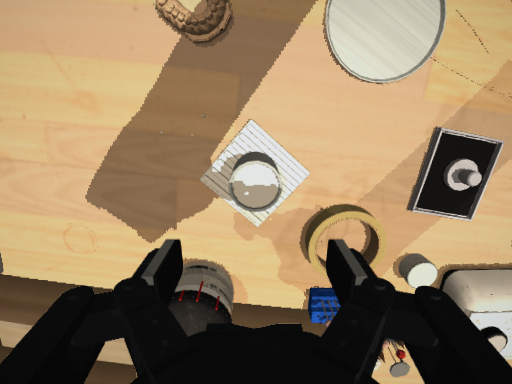

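The ring stands upright, centred on the plate at (255,181). Next is the former.

```bash
python3 -m jog '[{"grip":-1,"slide":[0.45,2,0],"yaw":0},{"grip":-1,"slide":[0.45,4,0],"yaw":0},{"grip":-1,"slide":[0.45,4,0],"yaw":0},{"grip":-1,"slide":[0.45,4,0],"yaw":0},{"grip":-1,"slide":[0.45,4,0],"yaw":0},{"grip":-1,"slide":[0.45,4,0],"yaw":0},{"grip":-1,"slide":[0.45,4,0],"yaw":0}]' 40
python3 -m jog '[{"grip":-1,"slide":[0.45,4,0],"yaw":0},{"grip":-1,"slide":[0.45,4,0],"yaw":0},{"grip":-1,"slide":[0.45,4,0],"yaw":0},{"grip":-1,"slide":[0.45,4,0],"yaw":0},{"grip":-1,"slide":[0.45,4,0],"yaw":0},{"grip":-1,"slide":[0,2,2],"yaw":0},{"grip":-1,"slide":[0,0,3],"yaw":0},{"grip":-1,"slide":[0,0,0],"yaw":0}]'
python3 - <<'E'
from h import *
st();w=manip.camera('wrist')
ms=manip.masks_of('former_centre','wrist')
for m in ms:
    ys,xs=np.where(m['region']);print(m['conf'],m['centre'],m['region'].sum(),xs.min(),xs.max(),ys.min(),ys.max())
np.save('w.npy',w);cv2.imwrite('pics/m.png',cv2.resize(w[100:300,150:362],(636,600),interpolation=2))
E
```

```text
clock: 22.5
position: [0.5703, -0.0306, 0.2382]
ee_rot: [-0.059, 0.998, -0.0, -0.001]
ft_force: [0.2, -0.2, 0.1]
grip_width: 1.0
grasp_force: 0.0
clock: 23.3
position: [0.5205, 0.1834, 0.1851]
ee_rot: [-0.06, 0.998, -0.002, -0.004]
ft_force: [-0.1, -1.1, 0.4]
grip_width: 0.999
grasp_force: 0.0
t 23.3 p [0.5205 0.1834 0.1851] R [[-0.993, -0.12, -0.007], [-0.12, 0.993, -0.004], [0.007, -0.003, -1.0]] q [-0.75  0.28  0.38  1.81 -0.12  1.08  1.36] F [-0.1 -1.1  0.4] w 0.9991233042517115 0.0
0.78 [254.6, 195.0] 3601 221 287 163 230
0.31 [321.2, 334.4] 42 183 325 333 337
```

View pics/m.png

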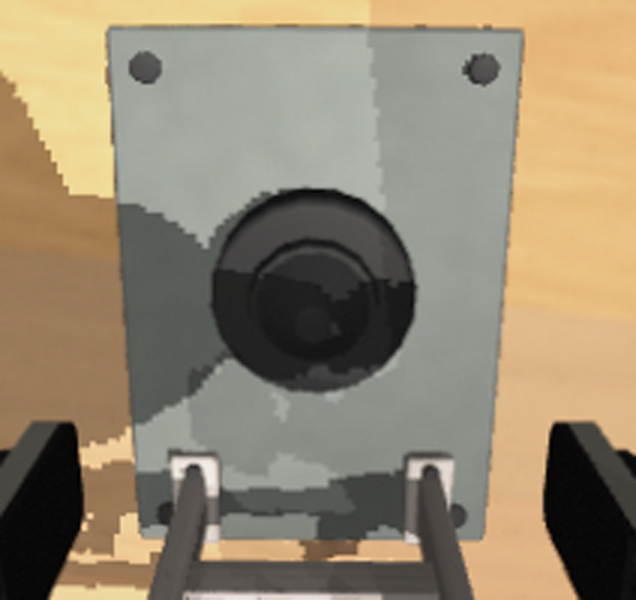

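The former is seen cone up, with its foot silhouette at x 211–414 and its plug top centred at (313,300) in the crop, which is (254.3,200) in full pixels.

```bash
python3 - <<'E'
from h import *
o=st();c=K('wrist')
for px,z in [((254.3,200),.036),((254.2,198),.03)]:
    p=atz('wrist',px,z,c);print(p,R.from_quat(o['ee_rot']).as_matrix().T@(p-o['position']))
E
```

```text
t 23.4 p [0.5228 0.1827 0.1891] R [[-0.993, -0.117, -0.002], [-0.117, 0.993, -0.001], [0.002, -0.001, -1.0]] q [-0.75  0.28  0.38  1.81 -0.12  1.08  1.36] F [-0.5 -0.1  0.6] w 1.000125278378544 0.0
[0.52169833 0.18278282 0.036     ] [0.00080387 0.00040498 0.15310984]
[0.52188261 0.18271412 0.03      ] [0.00061719 0.00032243 0.15910959]
```

```bash
python3 -m jog '[{"grip":-1,"slide":[0.1,0,4],"yaw":0},{"grip":-1,"slide":[0,0,3.5],"yaw":0},{"grip":-1,"slide":[0,0,2],"yaw":0},{"grip":-1,"slide":[0,0,0.6],"yaw":0},{"grip":-1,"slide":[0,0,0],"yaw":0},{"grip":-1,"slide":[0,0,0],"yaw":0}]'
python3 -m jog '[{"grip":-1,"slide":[0,0,0.5],"yaw":0},{"grip":-1,"slide":[0,0,0],"yaw":0}]'
```

```text
clock: 24.0
position: [0.5232, 0.1834, 0.0903]
ee_rot: [-0.059, 0.998, 0.0, 0.001]
ft_force: [0.5, 0.8, 0.1]
grip_width: 1.003
grasp_force: 0.0
clock: 24.2
position: [0.5223, 0.1835, 0.084]
ee_rot: [-0.059, 0.998, 0.0, 0.0]
ft_force: [-0.2, 0.4, 0.0]
grip_width: 1.001
grasp_force: 0.0
```

```bash
python3 -m jog '[{"grip":1,"slide":[0,0,0.2],"yaw":0},{"grip":1,"slide":[0,0,0],"yaw":0},{"grip":1,"slide":[0,0,0],"yaw":0},{"grip":1,"slide":[0,0,0],"yaw":0},{"grip":1,"slide":[0,0,0],"yaw":0}]' 40
python3 -m jog '[{"grip":1,"slide":[0,0,-1],"yaw":0},{"grip":1,"slide":[0,0,-3],"yaw":0},{"grip":1,"slide":[0,0,-4],"yaw":0},{"grip":1,"slide":[0,0,-4],"yaw":0},{"grip":1,"slide":[0,0,-4],"yaw":0},{"grip":1,"slide":[0,0,0],"yaw":0}]'
```

```text
clock: 24.7
position: [0.5221, 0.1834, 0.0821]
ee_rot: [-0.059, 0.998, 0.0, -0.0]
ft_force: [-2.7, -0.5, 6.2]
grip_width: 0.705
grasp_force: 42.5
clock: 25.3
position: [0.5243, 0.1839, 0.2479]
ee_rot: [-0.059, 0.998, 0.002, 0.004]
ft_force: [0.9, -0.0, 0.3]
grip_width: 0.706
grasp_force: 43.8
```

```bash
python3 -m jog '[{"grip":1,"slide":[1.25,-2,0],"yaw":0},{"grip":1,"slide":[1.25,-4,0],"yaw":0},{"grip":1,"slide":[1.25,-4,0],"yaw":0},{"grip":1,"slide":[1.25,-4,0],"yaw":0},{"grip":1,"slide":[1.25,-4,0],"yaw":0},{"grip":1,"slide":[1.25,-4,0],"yaw":0},{"grip":1,"slide":[1.25,-4,0],"yaw":0},{"grip":1,"slide":[1.25,-4,0],"yaw":0}]'
python3 -m jog '[{"grip":1,"slide":[1.3,-4,0],"yaw":0},{"grip":1,"slide":[0,-0.3,0],"yaw":0},{"grip":1,"slide":[0,0,0],"yaw":0}]'
python3 - <<'E'
from h import *
o=st();w=manip.camera('wrist')
for m in manip.masks_of('wash_dish','wrist'): print(m['conf'],m['centre'],m['region'].sum())
cv2.imwrite('pics/n.png',cv2.resize(w,(800,600)))
E
```

```text
clock: 26.1
position: [0.4574, -0.128, 0.2417]
ee_rot: [-0.059, 0.998, 0.0, 0.0]
ft_force: [0.6, -0.4, -0.3]
grip_width: 0.707
grasp_force: 43.7
clock: 26.4
position: [0.4499, -0.1715, 0.2416]
ee_rot: [-0.058, 0.998, 0.0, 0.0]
ft_force: [0.6, 0.1, -0.6]
grip_width: 0.706
grasp_force: 43.7
t 26.4 p [ 0.4499 -0.1715  0.2416] R [[-0.993, -0.115, -0.0], [-0.115, 0.993, 0.0], [-0.0, 0.0, -1.0]] q [-0.4   0.05  0.69  1.94 -0.03  1.16  2.  ] F [ 0.6  0.1 -0.6] w 0.7059162059973286 43.73086480423808
0.75 [249.9, 171.1] 6871
```

View pics/n.png

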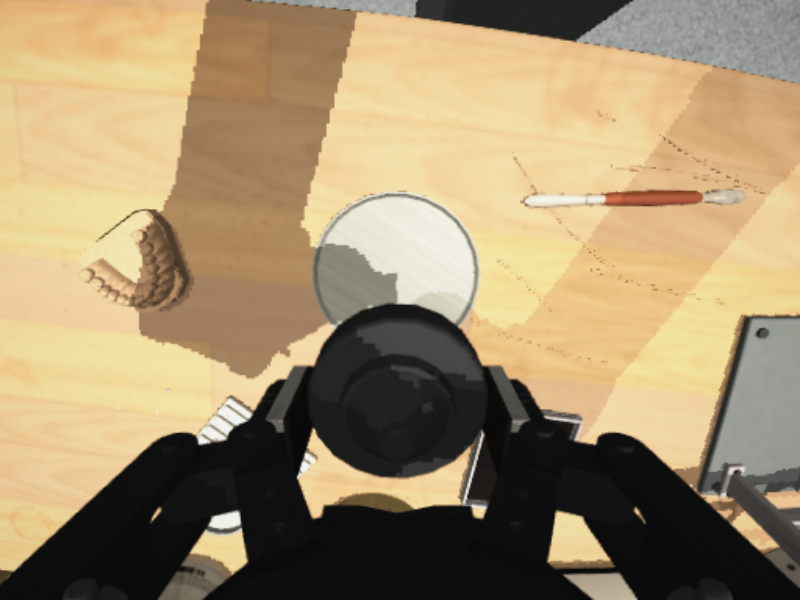

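The former is held cone up. The dish outline spans x 314–479 with its near edge at y 192.

```bash
python3 - <<'E'
from h import *
from scipy.optimize import least_squares
c=K('wrist');o=manip.get_obs();a=np.linspace(0,2*np.pi,361)
def f(q):
    u=proj('wrist',np.c_[q[0]+q[2]*np.cos(a),q[1]+q[2]*np.sin(a),0*a+.006],c)/.64
    return [u[:,0].min()-314,u[:,0].max()-479,u[:,1].min()-192]
s=least_squares(f,[.45,-.17,.064],diff_step=1e-4,x_scale=[.1,.1,.1]);print(s.x,s.fun)
p=np.r_[s.x[:2],0];print(o['position'],R.from_quat(o['ee_rot']).as_matrix().T@(p-o['position']))
E
```

```text
[ 0.45000499 -0.16965114  0.06175549] [ 9.66338121e-13  1.42108547e-12 -1.03455022e-11]
[ 0.45054818 -0.16952942  0.24144159] [ 5.10110748e-04 -1.70637550e-04  2.41441633e-01]
```

```bash
python3 -m jog '[{"grip":1,"slide":[-0.1,0,4.5],"yaw":0},{"grip":1,"slide":[0,0,4.5],"yaw":0},{"grip":1,"slide":[0,0,4],"yaw":0},{"grip":1,"slide":[0,0,2],"yaw":0},{"grip":1,"slide":[0,0,0.8],"yaw":0},{"grip":1,"slide":[0,0,0],"yaw":0},{"grip":1,"slide":[0,0,0],"yaw":0}]'
```

```text
clock: 27.2
position: [0.4522, -0.1701, 0.0846]
ee_rot: [-0.06, 0.998, -0.0, 0.001]
ft_force: [0.3, -0.4, -1.1]
grip_width: 0.71
grasp_force: 43.8
```

```bash
python3 -m jog '[{"grip":1,"slide":[0,0,0.6],"yaw":0},{"grip":1,"slide":[0,0,0.35],"yaw":0},{"grip":1,"slide":[0,0,0],"yaw":0}]'; python3 -m jog '[{"grip":1,"slide":[0,0,0.15],"yaw":0},{"grip":1,"slide":[0,0,0],"yaw":0}]'
```

```text
clock: 27.5
position: [0.4516, -0.1704, 0.0742]
ee_rot: [-0.059, 0.998, 0.0, 0.0]
ft_force: [0.5, 0.0, -0.4]
grip_width: 0.706
grasp_force: 43.8
clock: 27.7
position: [0.4517, -0.1705, 0.074]
ee_rot: [-0.059, 0.998, 0.001, 0.0]
ft_force: [-8.1, 3.6, 23.5]
grip_width: 0.705
grasp_force: 46.0
```

Contact made. I'll back off, open slightly and rise.

```bash
python3 -m jog '[{"grip":1,"slide":[0,0,-0.15],"yaw":0},{"grip":-0.65,"slide":[0,0,0],"yaw":0},{"grip":-0.65,"slide":[0,0,0],"yaw":0},{"grip":-0.65,"slide":[0,0,0],"yaw":0},{"grip":-0.65,"slide":[0,0,-1],"yaw":0},{"grip":-0.65,"slide":[0,0,-3],"yaw":0},{"grip":-0.65,"slide":[0,0,-5],"yaw":0},{"grip":-0.65,"slide":[0,0,-5],"yaw":0}]'
python3 -m jog '[{"grip":-0.65,"slide":[0,0,-4],"yaw":0},{"grip":-0.65,"slide":[0,0,0],"yaw":0},{"grip":-0.65,"slide":[0,0,0],"yaw":0}]'
python3 - <<'E'
from h import *
st();manip.camera('wrist');manip.camera('top')
for t,cam,z in [('former_centre','wrist',.02),('wash_dish','wrist',.004),('former_centre','top',.02),('wash_dish','top',.004),('ring_centre','top',.05),('burnout_plate','top',.011),('cover_centre','top',.02),('parts_tray','top',.008),('yoke_handle','top',.2)]:
    for m in manip.masks_of(t,cam)[:2]:
        ys,xs=np.where(m['region']);print(t,cam,round(m['conf'],2),m['region'].sum(),np.round(m['centre']),(xs.min(),xs.max(),ys.min(),ys.max()),np.round(atz(cam,m['centre'],z),3))
E
```

```text
clock: 28.5
position: [0.4505, -0.1708, 0.2159]
ee_rot: [-0.059, 0.998, -0.0, -0.001]
ft_force: [1.4, 1.3, 0.7]
grip_width: 0.826
grasp_force: 0.0
clock: 28.8
position: [0.4516, -0.1705, 0.2552]
ee_rot: [-0.059, 0.998, 0.0, 0.001]
ft_force: [-0.3, 0.3, -0.4]
grip_width: 0.828
grasp_force: 0.0
t 28.8 p [ 0.4516 -0.1705  0.2552] R [[-0.993, -0.118, 0.002], [-0.118, 0.993, 0.001], [-0.002, 0.0, -1.0]] q [-0.43  0.03  0.72  1.92 -0.03  1.19  1.99] F [-0.3  0.3 -0.4] w 0.8278536479826557 0.0
former_centre wrist 0.7 2105 [253. 174.] (np.int64(229), np.int64(279), np.int64(147), np.int64(199)) [ 0.446 -0.172  0.02 ]
former_centre wrist 0.33 7624 [487. 274.] (np.int64(441), np.int64(511), np.int64(196), np.int64(368)) [0.547 0.164 0.02 ]
wash_dish wrist 0.72 5876 [238. 155.] (np.int64(202), np.int64(303), np.int64(120), np.int64(221)) [ 0.429 -0.192  0.004]
former_centre top 0.75 165 [327. 219.] (np.int64(317), np.int64(338), np.int64(214), np.int64(229)) [ 0.465 -0.163  0.02 ]
wash_dish top 0.88 1168 [317. 216.] (np.int64(305), np.int64(347), np.int64(201), np.int64(249)) [ 0.473 -0.138  0.004]
ring_centre top 0.7 440 [377. 158.] (np.int64(362), np.int64(388), np.int64(145), np.int64(167)) [ 0.621 -0.287  0.05 ]
ring_centre top 0.33 868 [178. 140.] (np.int64(147), np.int64(207), np.int64(119), np.int64(167)) [0.663 0.225 0.05 ]
burnout_plate top 0.86 635 [362. 159.] (np.int64(349), np.int64(390), np.int64(135), np.int64(178)) [ 0.624 -0.258  0.011]
cover_centre top 0.49 161 [282. 168.] (np.int64(274), np.int64(288), np.int64(161), np.int64(174)) [ 0.598 -0.042  0.02 ]
parts_tray top 0.6 1126 [285. 160.] (np.int64(265), np.int64(297), np.int64(145), np.int64(187)) [ 0.621 -0.053  0.008]
yoke_handle top 0.76 965 [180. 141.] (np.int64(147), np.int64(209), np.int64(118), np.int64(168)) [0.631 0.196 0.2  ]
yoke_handle top 0.72 518 [114. 215.] (np.int64(91), np.int64(132), np.int64(184), np.int64(238)) [0.47  0.333 0.2  ]
```

```bash
python3 -c "
from workcell import manip
print(manip.hand_in())"
```

```text
the job is handed in; nothing more can be done
None
```

I've handed the job in after about 29 s of the 115 s: the yoke is open on its stop, the cover is knob up in the tray, the ring is upright on the burnout plate and the former is cone up in the wash dish. I checked the final former placement from detection numbers only, since all 14 pictures were used.

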